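# Park the tea tin at the top of the sloped rack

### The job

Roll the tea tin up the sloped wooden gutter with your fingertips, over the small metal ridge near the top, until it sits in the space between ridge and top stop and cannot roll back. Then push the metal keeper arm across the gutter behind it as far as it swings and leave everything so. Only push: do not pick up or lift the tin, and leave the other things on the desk where they are.

Things in the scene. Friction and masses are not known exactly. Their poses are not given: they have to be found in the camera images.
- gutter: Open wooden gutter 260 x 106 mm, fixed. Origin: top face of its floor, mid length and width, 40 mm above the table. Own y runs up the slope (0.14 rad above level), x across to the keeper's side, z square out of the floor. In this frame: inner width 96 mm; side walls 5 mm thick, 14 mm high; lower lip y -131 to -125 mm, 12 mm high; top stop y 125 to 133 mm, 50 mm high.
- ridge (a point): Top middle of the rounded metal ridge across the gutter floor, 4 mm high, at y 78 mm in the gutter's frame.
- seat (a point): Where the tin's centre belongs: y 94 mm, z 30 mm in the gutter's frame, between ridge and top stop (about 1 mm of play).
- tin_center (a point): Centre of the plain, smooth steel tea tin (friction about 0.3 on anything), a cylinder 60 mm in diameter, 90 mm long, 0.13 to 0.25 kg, lying across the gutter (own x is its axis, along the gutter's x). It starts against the lower lip, its centre 30 mm off the gutter floor at about y -101 mm, and rolls back down if let go below the ridge. Pushing it over the ridge takes about 2 to 5 N.
- keeper (a joint): Angle of the aluminium keeper arm, swinging parallel to the gutter floor about a pin outside the wall on the gutter's +x side: 0 = open, pointing downhill and 0.3 rad outward; 0.30 = straight downhill; 1.871 = closed at its end stop, square across behind the seat. Grows as the tip swings inward, then uphill. Starts at 0 to 0.33; stiff (0.02 N m, 0.3 N at the tip), stays where left.
- keeper_pivot (a point): Pin axis of the keeper at mid height of the arm: in the gutter's frame x 64, y 52, z 36 mm. The arm is 10 mm wide and 16 mm high (z 28 to 44 mm above the gutter floor, so it passes 14 mm over the side walls).
- keeper_tip (a point): Centre of the keeper's rounded free end (radius 5 mm) at mid height, 80 mm from keeper_pivot; closed, it lies at x -16, y 52 mm in the gutter's frame.
- spare_tin: Bystander: a like tin standing upright beyond the top stop, 60 mm diameter, 90 mm high; origin at its underside.
- tape: Bystander: clear tape roll lying flat, 64 mm diameter, 19 mm high; origin at its underside.
- pill_jar: Bystander: white pill jar, 42 mm diameter, 62 mm high; origin at its underside.
- scent: Bystander: small amber bottle, 32 mm diameter, 78 mm high; origin at its underside.
- glue_stick: Bystander: white glue stick standing upright, 25 mm diameter, 85 mm high; origin at its underside.
- remote: Bystander: white remote control lying flat, 45 x 120 x 18 mm; origin at its underside.
- mug: Bystander: white mug, 76 mm diameter, 90 mm high, handle at its own +y; origin at its underside.
Things that resemble listed ones, but are neither listed nor needed, are in the scene too. Leave any red or yellow look-alike of the part that bears tin_center alone.

How it is judged:
By the outcome, as a careful person would: the job done as asked, in the order asked, and still so for the second after the job is handed in, with the robot touching nothing.
It also fails if it takes over 58 s, if anything falls off the work surface, if the arm or the gripper's body presses on something with over 40 N, if the wrist force passes 120 N, or if a joint passes its speed limit or range.

### The arm

A 6-joint arm with a two-finger parallel gripper is mounted at the origin on the work surface. World frame = base frame: x ahead of the robot, y to its left, z up, the work surface at z = 0. Lengths are in m, angles in rad, forces in N, time in s.
With the tool pointing down it reaches from about 0.425 to 0.925 m from the base axis. Payload 12.5 kg.
Tool frame: the origin (TCP) lies midway between the tips of the shut fingers; the grasp point (between the pads) lies 19 mm behind it; z points along the fingers, y is the line along which they close (so a half turn about z gives the same grasp; the last joint's range is limited). The gripper opens to 85 mm and grips with 20 to 120 N. Pads are 22 mm wide; open, the fingers measure 114 mm over their backs; the gripper's body (76 mm by 85 mm) begins 54 mm behind the grasp point. The pads swing forward as they close: fully open they stand 13 mm farther back than shut.
Start: joints at [-1.293, 0.491, 1.559, -0, 1.092, -0.106], TCP at [0.234, -0.58, 0.231] pointing down, gripper open.
Joint ranges: [-3.1, 3.1], [-0.84, 2.19], [0.05, 2.79], [-1.13, 4.28], [0.06, 2.93], [-2.69, 2.69]. Speed limits (rad/s): [2.22, 2.22, 2.79, 3.14, 3.14, 3.14].

### API

Orientations are given as a rotation vector (axis times angle).
In Python, from workcell import bot, fingers, telemetry, snapshot, camera_info gives the robot as it stands. Calls block until the motion is done:
- bot.move_to(position, orientation): joint-space move of the TCP to a pose.
- bot.move_l(position, rot=None, max_speed=0.15, max_force=None): straight line of the TCP; rot=None keeps the orientation; max_speed is the mean speed in m/s. With max_force (N) it stops when the force on the tool has changed by that much, and returns True; else False.
- bot.goto_joints(angles): joint-space move.
- fingers.command_gripper(opening): opening from 0.0 (shut) to 1.0 (fully open); the grip force is fixed at half the most; returns when the fingers have stopped.
- bot.wait(seconds).
- bot.solve_ik(position, orientation): joint angles nearest the present ones, or None.
- telemetry.get_state(): the state.
- snapshot(name): name is "side" or "top"; returns (picture, depth): 420x560x3 uint8, red, green, blue; 420x560 float32, m along the optical axis (not along the pixel's ray), 0 where there is no reading.
- camera_info(name): a dict with "camera_matrix" (3x3 intrinsics, pixels), "pose" (4x4, takes a point from camera to world coordinates). Camera axes: x right, y down, z forward; pixel columns grow to the right and rows downward; lengths in m; the calibration is good to about 2 mm. A picture is of the moment at which its call begins. camera_info takes no time and is no camera call.
A pose or a line that the arm cannot do raises bot.MotionError and nothing moves.
- bot.hand_in(): hands the job in; it is judged then, once.
The state is a dict: "t": time; "qpos": joint angles; "qd": joint speeds; "joint_torque": joint torques, N m; "ee_pos": TCP position; "eef_rot": TCP orientation; "ft_force": force on the tool from outside, world axes, zero at the start; "wrist_torque": the same for the moment, N m; "opening": opening from 0.0 (shut) to 1.0 (fully open); "grip_force": force on a finger pad.
Only numpy, scipy, OpenCV 4.12 (cv2) and the standard library are available. Lean on these libraries where they do the work, as an engineer would, in place of code of your own. Each camera call takes 0.05 s, during which the arm holds its last target. There are 200 camera calls.

## Working session

There is one attempt and no reset: what is moved stays moved. The work goes in short steps, each a Python script; the robot and the scene stay as the last script left them, time stands still between calls to the robot, and variables do not carry over. Pictures are saved under pics/ and viewed, at most 10 in all, crops included, and the job is handed in when it is done.

```bash
ls; mkdir -p pics
python3 - <<'E'
from workcell import bot, fingers, telemetry, snapshot, camera_info
import cv2, numpy as np
np.set_printoptions(precision=4,suppress=True)
for n in("top","side"):
    p,d=snapshot(n); cv2.imwrite(f"pics/{n}0.png",cv2.resize(p[:,:,::-1],(784,588),interpolation=cv2.INTER_CUBIC)); np.savez(f"{n}0.npz",p=p,d=d)
    c=camera_info(n); print(n,c["camera_matrix"],c["pose"])
s=telemetry.get_state(); print(s)
E
```

```text
pics
top [[475.5406   0.     282.1052]
 [  0.     475.5406 215.6269]
 [  0.       0.       1.    ]] [[-0.0295 -0.9945  0.1002  0.4023]
 [-0.9993  0.0319  0.0219 -0.0513]
 [-0.025  -0.0995 -0.9947  1.1933]
 [ 0.      0.      0.      1.    ]]
side [[399.1617   0.     276.059 ]
 [  0.     399.1617 209.177 ]
 [  0.       0.       1.    ]] [[-0.9331 -0.1905  0.305   0.2735]
 [-0.3595  0.4741 -0.8038  0.6672]
 [ 0.0085 -0.8597 -0.5108  0.5312]
 [ 0.      0.      0.      1.    ]]
{'t': 0.1, 'qpos': array([-1.2926,  0.4915,  1.5594,  0.    ,  1.0917, -0.1056]), 'qd': array([ 0.0006, -0.0008, -0.0023, -0.0015,  0.0001,  0.0005]), 'joint_torque': array([  0.0031, -61.9447, -26.2026,  -0.    ,   0.0029,  -0.    ]), 'ee_pos': array([ 0.234 , -0.5793,  0.2308]), 'eef_rot': array([-3.0829, -0.599 ,  0.0001]), 'ft_force': array([-0.4498,  0.18  ,  0.2883]), 'wrist_torque': array([ 0.0192, -0.0501,  0.0061]), 'grip_force': 0.0, 'opening': 0.9974192352526771}
```

View pics/top0.png

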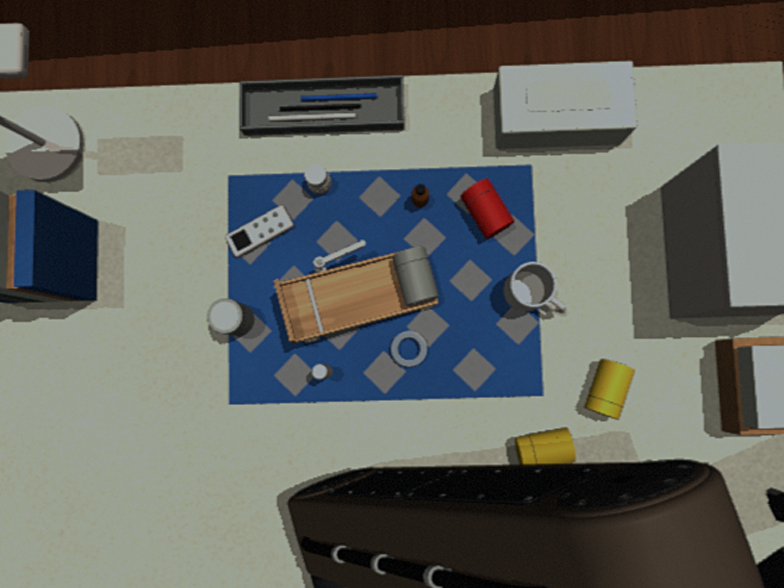

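View pics/side0.png

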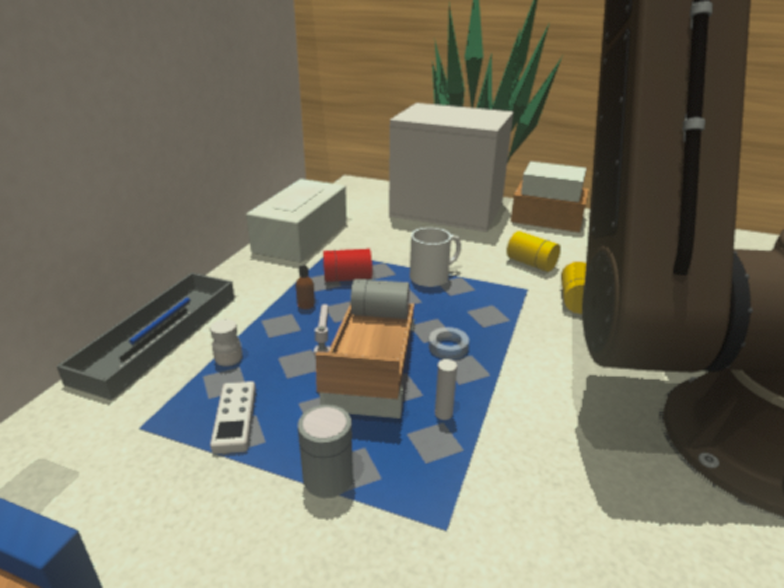

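The top view shows the gutter at about (275–437, 245–340) in the 784-wide picture, with its uphill end at the left (+y world). The tin is at (416, 276) on the lip, and the keeper runs from its pin at (319, 263) to its tip at (364, 243). I'll crop in closer.

Run:
```python
import cv2,numpy as np
p=np.load("top0.npz")["p"][160:260,180:330,::-1]; cv2.imwrite("pics/topc.png",cv2.resize(p,(795,530),interpolation=cv2.INTER_CUBIC))
p=np.load("side0.npz")["p"][190:300,210:320,::-1]; cv2.imwrite("pics/sidec.png",cv2.resize(p,(594,594),interpolation=cv2.INTER_CUBIC))
```

```text
(no output)
```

View pics/topc.png

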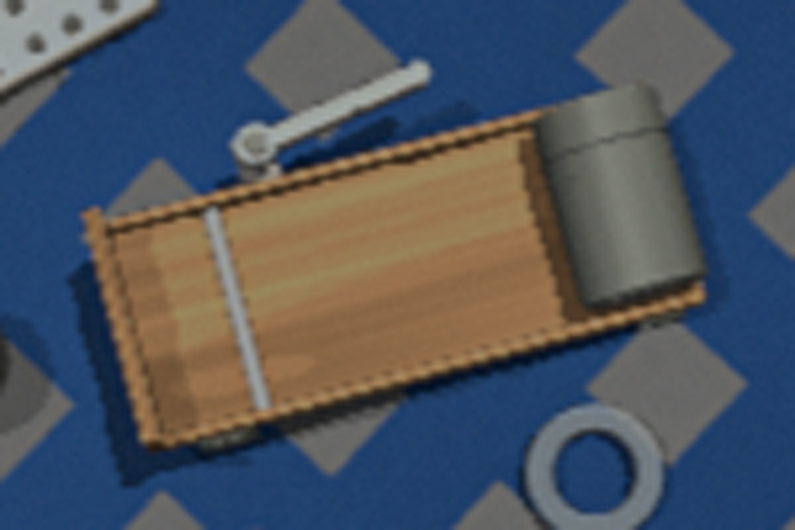

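View pics/sidec.png

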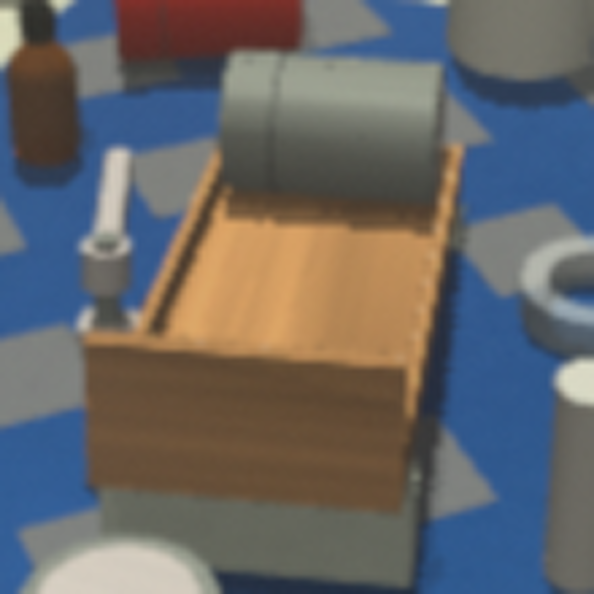

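In the crops (scale 5.3 and 5.4), the ridge ends are at (210,210) and (262,408). The stop's top corners are at (88,210) and (150,446) from above and (86,343) and (407,368) from the side. The keeper hub is at (256,143) and its tip at (420,72). Next is a joint fit.

```bash
cat > fit.py <<'E'
import numpy as np
from scipy.optimize import least_squares
from scipy.spatial.transform import Rotation as R
from workcell import camera_info
C={n:camera_info(n) for n in("top","side")}
def proj(n,P):
    T=np.linalg.inv(C[n]["pose"]); q=C[n]["camera_matrix"]@(T[:3,:3]@P+T[:3,3]); return q[:2]/q[2]
def frame(v): # x,y,z,yaw
    return R.from_euler("z",v[3])*R.from_euler("x",0.14)
def tw(v,p): return np.array(v[:3])+frame(v).apply(np.array(p)/1000)
def lift(n,d):
    K=C[n]["camera_matrix"]; v,u=np.mgrid[:420,:560]
    c=np.stack([(u-K[0,2])/K[0,0]*d,(v-K[1,2])/K[1,1]*d,d],-1); T=C[n]["pose"]; return c@T[:3,:3].T+T[:3,3]
def tip(a,z=36): b=a-0.3; return [64-80*np.sin(b),52-80*np.cos(b),z]
E
python3 - <<'E'
from fit import *
np.set_printoptions(precision=4,suppress=True)
t=lambda u,v:(u/5.3+180-.4,v/5.3+160-.4); s=lambda u,v:(u/5.4+210-.4,v/5.4+190-.4)
ob=[("top",t(210,210),[48,78,3]),("top",t(262,408),[-48,78,3]),("top",t(88,210),[53,133,50]),("top",t(150,446),[-53,133,50]),
("top",t(705,298),[-53,-131,12]),("side",s(86,343),[53,133,50]),("side",s(407,368),[-53,133,50]),
("top",t(256,143),[64,52,44]),("side",s(107,245),[64,52,46]),("top",t(420,72),44),("side",s(119,155),42)]
def res(v): return np.concatenate([proj(n,tw(v,p if isinstance(p,list) else tip(v[4],p)))-q for n,q,p in ob])
f=least_squares(res,[0.45,0.05,0.04,0.2,0.1],loss="soft_l1"); v=f.x; print(v); print(res(v).reshape(-1,2))
np.save("v.npy",v)
for n in("top","side"):
    d=np.load(n+"0.npz")["d"]; W=lift(n,d); G=frame(v).inv().apply((W-v[:3]).reshape(-1,3))*1000; G=G[d.ravel()>0]
    m=(abs(G[:,0])<40)&(G[:,1]>-40)&(G[:,1]<65)&(abs(G[:,2])<15); g=G[m]
    print(n,"floor z,plane",g[:,2].mean(),np.polyfit(g[:,1],g[:,2],1),np.polyfit(g[:,0],g[:,2],1),m.sum())
    m=(abs(G[:,0])<55)&(G[:,1]>-150)&(G[:,1]<-50)&(G[:,2]>35)&(G[:,2]<75); g=G[m]
    c=least_squares(lambda c:np.hypot(g[:,1]-c[0],g[:,2]-c[1])-30,[-100,30]).x
    print(" tin yz",c,"x range",np.percentile(g[:,0],[0,2,50,98,100]), "zmax",g[:,2].max())
    W2=W.reshape(-1,3)[d.ravel()>0]; 
    m=(abs(G[:,0])<70)&(G[:,1]>100)&(G[:,1]<140)&(G[:,2]>35)&(G[:,2]<65); print(" stop",G[m].min(0),G[m].max(0))
    # tall things near
    for nm,xy,r in []: pass
E
```

```text
[0.5353 0.0386 0.0382 0.2495 0.1369]
[[ 0.2168 -0.2834]
 [ 0.8405  0.3133]
 [-0.8645  0.2291]
 [-0.704  -0.2871]
 [ 0.5619 -0.0107]
 [-0.3533 -0.079 ]
 [ 0.2933  0.083 ]
 [ 0.1531  0.0894]
 [-0.06   -0.6178]
 [-0.0404 -0.0161]
 [ 0.0257  1.0501]]
top floor z,plane 1.1319091355283881 [-0.0019  1.1559] [0.0014 1.132 ] 1386
 tin yz [-101.1236   30.6775] x range [-45.6708 -44.7319  -1.3751  42.9107  45.1567] zmax 65.97760587095992
 stop [-52.7388 124.9347  35.2584] [ 53.5942 133.1393  57.3864]
side floor z,plane 0.7768779275990687 [-0.0002  0.777 ] [0.0021 0.777 ] 671
 tin yz [-99.7989  29.972 ] x range [-45.8735 -45.3543  -1.803   42.129   44.0312] zmax 61.68021082358464
 stop [-53.0782 125.2205  35.0562] [ 51.9191 136.6187  52.5881]
```

```bash
cat >> fit.py <<'E'
try:
    V=np.load("v.npy"); V[2]=0.0390; G=frame(V).as_matrix()
except FileNotFoundError: pass
TOOL=None
def tool(s): return R.from_matrix(np.column_stack([s*G[:,1],s*G[:,0],-G[:,2]])).as_rotvec()
E
python3 - <<'E'
from fit import *
from workcell import *
np.set_printoptions(precision=3,suppress=True)
print(telemetry.get_state()["t"])
for s in(1,-1):
    for p in([0,-165,150],[0,-165,20],[0,55,20],[0,36,22],[95,0,22],[95,0,100]): print(s,p,tw(V,p),bot.solve_ik(tw(V,p),tool(s)))
d=np.load("top0.npz")["d"]; W=lift("top",d).reshape(-1,3); g=frame(V).inv().apply(W-V[:3])*1000
m=(W[:,2]>0.03)&(abs(g[:,0])<170)&(g[:,1]>-270)&(g[:,1]<260)
m&=~((abs(g[:,0])<58)&(abs(g[:,1])<136))
h={}
for (x,y,z),w in zip(g[m],W[m,2]): k=(int(x//25)*25,int(y//25)*25); h[k]=max(h.get(k,0),int(w*1000))
print(sorted(h.items()))
E
```

```text
0.1
1 [0, -165, 150] [ 0.581 -0.14   0.165] [-0.395  0.551  1.659  0.131  1.021 -0.718]
1 [0, -165, 20] [ 0.576 -0.122  0.036] [-0.371  0.715  1.768  0.168  0.748 -0.749]
1 [0, 55, 20] [0.523 0.089 0.066] [-0.022  0.599  1.935  0.222  0.657 -0.451]
1 [0, 36, 22] [0.527 0.07  0.066] [-0.057  0.603  1.928  0.217  0.665 -0.481]
1 [95, 0, 22] [0.628 0.059 0.061] [-0.065  0.71   1.673  0.184  0.81  -0.445]
1 [95, 0, 100] [0.631 0.049 0.138] [-0.081  0.614  1.616  0.161  0.964 -0.426]
-1 [0, -165, 150] [ 0.581 -0.14   0.165] [-0.395  0.551  1.659  0.131  1.021  2.423]
-1 [0, -165, 20] [ 0.576 -0.122  0.036] [-0.371  0.715  1.768  0.168  0.748  2.393]
-1 [0, 55, 20] [0.523 0.089 0.066] None
-1 [0, 36, 22] [0.527 0.07  0.066] [-0.057  0.603  1.928  0.217  0.665  2.661]
-1 [95, 0, 22] [0.628 0.059 0.061] None
-1 [95, 0, 100] [0.631 0.049 0.138] None
[((-175, 100), 1193), ((-150, 75), 77), ((-125, -275), 92), ((-125, 75), 88), ((-125, 100), 89), ((-100, -275), 93), ((-100, -250), 92), ((-75, -275), 89), ((-75, -250), 93), ((-50, -275), 95), ((-50, -250), 92), ((-25, 175), 31), ((-25, 200), 94), ((-25, 225), 93), ((0, 175), 91), ((0, 200), 95), ((0, 225), 95), ((0, 250), 91), ((25, -275), 62), ((25, -250), 56), ((25, 175), 92), ((25, 200), 94), ((25, 225), 93), ((25, 250), 91), ((50, -275), 64), ((50, -250), 60), ((50, -50), 82), ((50, -25), 84), ((50, 0), 89), ((50, 25), 93), ((50, 50), 94), ((50, 225), 82), ((75, -275), 63), ((75, -250), 61), ((75, -50), 80), ((75, -25), 85), ((75, 0), 80), ((100, -275), 62), ((100, -250), 66), ((100, -225), 48), ((100, -175), 48), ((125, -275), 60), ((125, -250), 59), ((125, -175), 79), ((125, -150), 81), ((150, -150), 52)]
```

Run:
```python
from fit import *
from workcell import *
np.set_printoptions(precision=3,suppress=True)
o=tool(1)
def rep(s):
    st=telemetry.get_state(); print(s,round(st["t"],2),"g",frame(V).inv().apply(st["ee_pos"]-V[:3])*1000,"f",G.T@st["ft_force"],round(st["opening"],2))
fingers.command_gripper(0.5)
bot.move_to(tw(V,[0,-165,140]),o); rep("above")
print(bot.move_l(tw(V,[0,-165,18]),o,0.12,max_force=10)); rep("down")
print(bot.move_l(tw(V,[0,-115,18]),o,0.06,max_force=12)); rep("contact")
p,d=snapshot("side"); cv=__import__("cv2"); cv.imwrite("pics/s1.png",cv.resize(p[120:330,160:440,::-1],(784,588)))
```

```text
above 2.62 g [  -0.326 -165.847  140.267] f [-0.464 -1.159 -0.387] 0.5
False
down 3.79 g [   0.301 -165.23    18.663] f [ 0.242 -0.404 -0.212] 0.5
False
contact 4.78 g [   0.048 -115.199   17.978] f [-0.1   -0.17  -0.487] 0.5
```

View pics/s1.png

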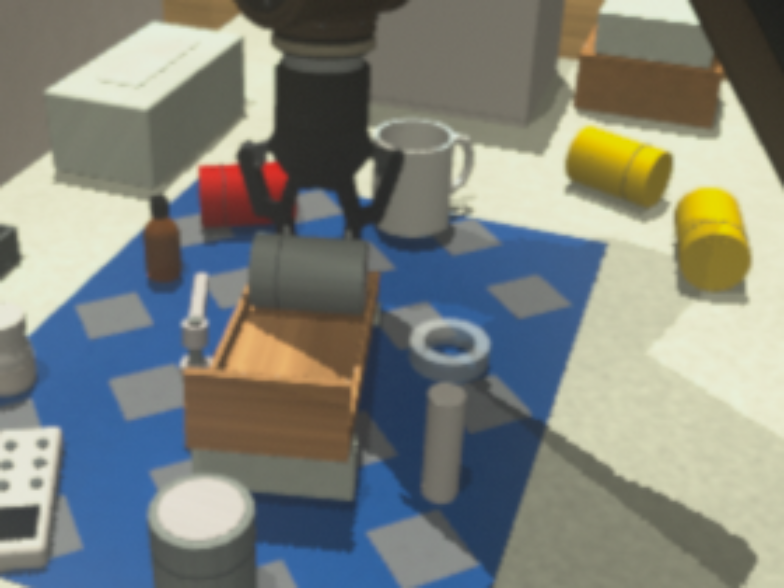

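The fingers stand behind the tin, at about (310, 235), and are starting to push. The knuckles spread wide, so I'll narrow them a bit for keeper clearance and push on.

```bash
cat >> fit.py <<'E'
def tin(n,d,y0,y1):
    g=frame(V).inv().apply((lift(n,d).reshape(-1,3)-V[:3]))[d.ravel()>0]*1000
    g=g[(abs(g[:,0])<46)&(g[:,1]>y0)&(g[:,1]<y1)&(g[:,2]>25)&(g[:,2]<68)]
    f=lambda q:least_squares(lambda c:np.hypot(q[:,1]-c[0],q[:,2]-c[1])-30,[(y0+y1)/2,30],loss="soft_l1",f_scale=1).x
    return len(g),f(g),f(g[g[:,0]>10]),f(g[g[:,0]<-10])
E
python3 - <<'E'
from fit import *
from workcell import *
np.set_printoptions(precision=3,suppress=True)
o=tool(1)
def rep(s):
    st=telemetry.get_state(); print(s,round(st["t"],2),"g",frame(V).inv().apply(st["ee_pos"]-V[:3])*1000,"f",G.T@st["ft_force"],round(st["opening"],2))
fingers.command_gripper(0.35); rep("narrow")
p,d=snapshot("side"); print(tin("side",d,-105,-45))
print(bot.move_l(tw(V,[0,0,18]),o,0.05,max_force=12)); rep("mid")
p,d=snapshot("side"); print(tin("side",d,10,70))
E
```

```text
narrow 5.11 g [  -0.024 -115.224   17.993] f [ 0.221 -0.523 -0.227] 0.35
(854, array([-76.201,  30.161]), array([-76.145,  30.244]), array([-76.401,  30.269]))
False
mid 7.61 g [-0.036 -0.12  17.965] f [ 0.009 -0.34  -0.937] 0.35
(1151, array([38.888, 30.126]), array([38.663, 30.396]), array([38.92 , 30.008]))
```

Run:
```python
from fit import *
from workcell import *
np.set_printoptions(precision=3,suppress=True)
o=tool(1)
def rep(s):
    st=telemetry.get_state(); print(s,round(st["t"],2),"g",frame(V).inv().apply(st["ee_pos"]-V[:3])*1000,"f",G.T@st["ft_force"],round(st["opening"],2))
print(bot.move_l(tw(V,[0,25,18]),o,0.05,max_force=12)); rep("pre")
print(bot.move_l(tw(V,[0,59,18]),o,0.02,max_force=9)); rep("push")
p,d=snapshot("side"); print(tin("side",d,60,123))
p,d=snapshot("top"); print(tin("top",d,60,123))
```

```text
False
pre 8.31 g [-0.007 25.201 18.   ] f [ 0.506 -0.097 -0.423] 0.35
True
push 9.73 g [ 0.114 56.136 17.898] f [-1.428 -3.753  1.69 ] 0.35
(940, array([91.363, 32.618]), array([89.42 , 34.517]), array([90.089, 33.759]))
(0, array([91.5, 30. ]), array([91.5, 30. ]), array([91.5, 30. ]))
```

Run:
```python
from fit import *
from workcell import *
import cv2
np.set_printoptions(precision=3,suppress=True)
o=tool(1)
bot.move_l(tw(V,[0,40,18]),o,0.05)
p,d=snapshot("side"); print(tin("side",d,60,123))
bot.move_l(tw(V,[0,20,18]),o,0.08)
p,d=snapshot("side"); print(tin("side",d,60,123)); cv2.imwrite("pics/s2.png",cv2.resize(p[150:300,180:380,::-1],(784,588)))
print(telemetry.get_state()["t"])
```

```text
(778, array([95.217, 29.54 ]), array([94.912, 29.651]), array([95.726, 29.286]))
(776, array([94.943, 29.574]), array([94.635, 29.739]), array([95.381, 29.375]))
10.8083
```

View pics/s2.png

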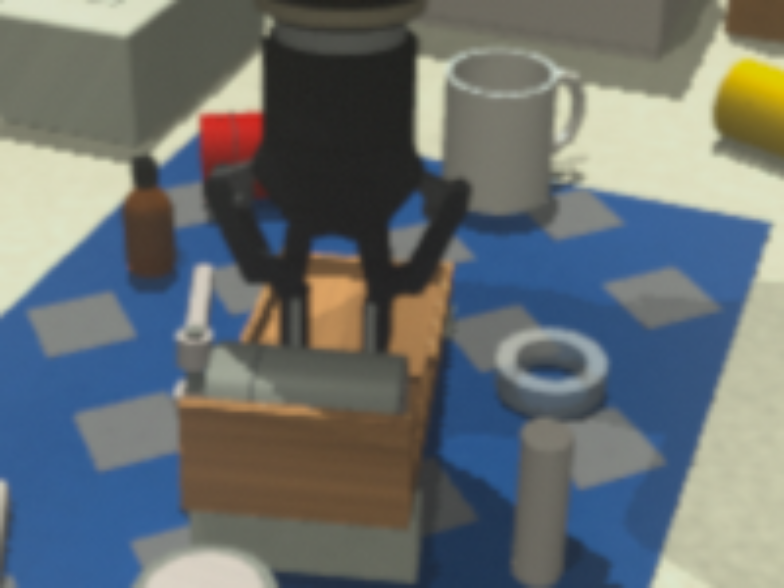

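The tin sits upright behind the stop at about (305, 378). Depth puts its centre at y = 95, z = 29.6, stable with nothing touching it. Next is the keeper, with shut fingers on an arc.

Run:
```python
from fit import *
from workcell import *
import cv2
np.set_printoptions(precision=3,suppress=True)
o=tool(1)
def rep(s):
    st=telemetry.get_state(); print(s,round(st["t"],2),"g",frame(V).inv().apply(st["ee_pos"]-V[:3])*1000,"f",G.T@st["ft_force"])
def P(a,r=50,gap=0,z=22):
    b=a-.3; u=np.array([-np.sin(b),-np.cos(b)]); n=np.array([-np.cos(b),np.sin(b)])
    q=np.array([64,52])+r*u-n*(5+gap+11*abs(n[1])+12*abs(n[0])); return [*q,z]
bot.move_l(tw(V,[0,0,110]),o,0.15); fingers.command_gripper(0)
q=P(0.137,gap=14)
bot.move_l(tw(V,[q[0],q[1],110]),o,0.15)
print("hit",bot.move_l(tw(V,q),o,0.1,max_force=8)); rep("outside")
for a in np.linspace(0.15,1.8,9):
    if bot.move_l(tw(V,P(a)),o,0.05,max_force=8): rep(f"stop {a}"); break
else:
    rep("1.8"); e=P(1.871); print(bot.move_l(tw(V,[e[0],e[1]+5,22]),o,0.02,max_force=5))
rep("end")
p,d=snapshot("side"); cv2.imwrite("pics/s3.png",cv2.resize(p[150:300,180:380,::-1],(784,588))); print(tin("side",d,60,123))
```

```text
hit False
outside 13.86 g [104.633   7.881  22.612] f [ 0.023  0.662 -0.481]
1.8 17.31 g [15.208 32.022 22.038] f [0.509 0.06  0.519]
True
end 17.71 g [14.501 38.122 21.933] f [ 0.62  -4.474  1.959]
(777, array([95.15 , 29.542]), array([94.835, 29.654]), array([95.569, 29.325]))
```

View pics/s3.png

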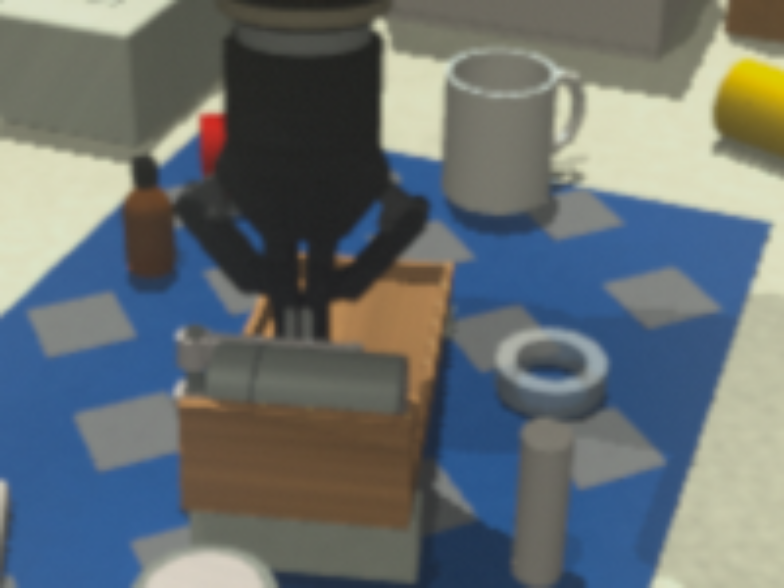

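The keeper now lies across the gutter, from its hub at (190, 345) to about (360, 340), behind the tin. The force stop came at y = 38, so it is at its end stop. I'll retreat and check from above.

Run:
```python
from fit import *
from workcell import *
import cv2
o=tool(1)
bot.move_l(tw(V,[14,10,22]),o,0.06); bot.move_l(tw(V,[14,-40,160]),o,0.15)
bot.move_to([0.40,-0.35,0.25],o)
p,d=snapshot("top"); cv2.imwrite("pics/t4.png",cv2.resize(p[160:260,180:330,::-1],(795,530),interpolation=cv2.INTER_CUBIC))
print(tin("top",d,60,123),telemetry.get_state()["t"])
for a in(1.8,1.871): print(a,(proj("top",tw(V,tip(a,44)))-[180,160]+.4)*5.3, (proj("top",tw(V,[64,52,44]))-[180,160]+.4)*5.3)
```

```text
(1003, array([93.84081591, 29.86457756]), array([93.56431083, 29.86070136]), array([94.07501072, 29.92931112])) 20.9583
1.8 [316.7016221  311.71075584] [256.55752755 143.179115  ]
1.871 [304.36309145 315.50108492] [256.55752755 143.179115  ]
```

View pics/t4.png

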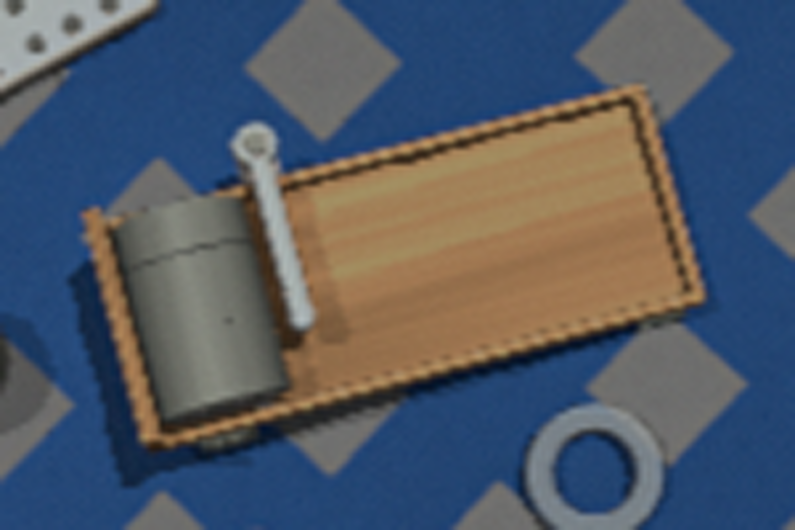

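The top view shows the tin seated at y ≈ 94. The keeper tip is at about (302, 318), which matches the closed prediction of (304, 315). Nothing else has moved, so I'm handing it in.

```bash
python3 -c "
from workcell import bot
print(bot.hand_in())"
```

```text
the job is handed in; nothing more can be done
None
```

The tin sits in its seat between the ridge and the top stop, the keeper is swung fully closed behind it, and the job was handed in at about 21 s with nothing else moved.

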